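# Fill the box shaker and present its lid for gluing

### The job

Tip all six steel balls from the plywood scoop into the open shaker body and stand the empty scoop back upright on the bench. Then pick up the shaker's lid by its grip strip, carry it over the obstacle and finish still holding it level about 15 mm above the shaker body's rim, squarely lined up with it and never touching it, so that I can brush glue on the rim. Do not bump the cradle or the mitre box and leave everything else on the bench where it is.

Things in the scene. Friction and masses are not known exactly. Their poses are not given: they have to be found in the camera images.
- shaker: Unfinished box shaker, here called the shaker body; an open-topped dark wood box, outside 120 (its x) x 90 (y) x 70 tall, walls and floor 8, inside 104 x 74 x 62 deep. Fixed to the bench near the middle, between the cradle and the mitre box. Origin: centre of its underside, z up (sizes in mm)
- shaker_rim (a point): Centre of the shaker body's open mouth, level with the top of its rim, 70 above the bench; axes as the shaker body (sizes in mm)
- shaker_in (a point): Centre of the shaker body's inner floor, 8 above the bench; axes as the shaker body (sizes in mm)
- lid: The shaker's lid, loose, flat on the bench on the side without the scoop: dark wood plate 120 (x) x 90 (y) x 8 thick; on its middle an upright plywood grip strip 70 long (x), 18 wide (y), from 8 to 42 above the underside. Origin: centre of the underside; z up. About 0.12 kg; the same either way round (sizes in mm)
- scoop: Plywood scoop with six balls, loose, flat on the bench; 0.14 kg. Cheeks 5 thick, x -70 to +40, 40 tall, 60 over their outsides (y). Floor 4 thick, x -20 to +35; back wall at +35; from x -20 a ramp rises 25 degrees to the lip at x -70 z 27, open beyond: dipping that end past 25 degrees starts the pour, 50 empties it. Origin: on the underside, mid-width; x away from the lip, z up (sizes in mm)
- scoop_lip (a point): Middle of the scoop's pouring lip: at x -70, z 27 in the scoop's frame (sizes in mm)
- cradle: Fixed obstacle between the shaker body and whatever lies to its left (+y): plywood cradle of two upright cheeks with a wood bar between, 260 (x) x 46 (y) x 90 tall. Origin: centre of its underside (sizes in mm)
- mitre_box: Fixed obstacle between the shaker body and whatever lies to its right (-y): slotted pale wood mitre box, 260 (x) x 46 (y) x 85 tall. Origin: centre of its underside (sizes in mm)
- ball0_center (a point): Centre of a loose steel ball, 14 diameter, 11 g, starts in the scoop (sizes in mm)
- ball1_center (a point): Centre of a loose steel ball, 14 diameter, 11 g, starts in the scoop (sizes in mm)
- ball2_center (a point): Centre of a loose steel ball, 14 diameter, 11 g, starts in the scoop (sizes in mm)
- ball3_center (a point): Centre of a loose steel ball, 14 diameter, 11 g, starts in the scoop (sizes in mm)
- ball4_center (a point): Centre of a loose steel ball, 14 diameter, 11 g, starts in the scoop (sizes in mm)
- ball5_center (a point): Centre of a loose steel ball, 14 diameter, 11 g, starts in the scoop (sizes in mm)
- plane: Block plane, blue and steel, 160 x 50 x 60, loose; bystander. Origin on its underside (sizes in mm)
- glue: White glue bottle with orange cap, 60 diameter, 150 tall, loose; bystander. Origin on its underside (sizes in mm)
- driver: Blue-handled screwdriver lying flat, 170 long, loose; bystander (sizes in mm)
- hammer: Hammer lying flat, loose; bystander (sizes in mm)
- file: Flat file with wooden handle lying flat, about 310 long and 24 thick, loose; bystander. Origin on its underside (sizes in mm)
- mug: White cup, 72 diameter, 85 tall, loose; bystander. Origin on its underside (sizes in mm)
Not all that is in view belongs to the job. What is shaped like the lid but turquoise is not meant.

How it is judged:
By the outcome, as a careful person would: the job done as asked, in the order asked, and still so for the second after the job is handed in, while the arm keeps its last pose, push and grip.
It also fails if it takes over 72 s, if anything falls off the work surface, if the arm or the gripper's body presses on something with over 40 N, if the wrist force passes 120 N, or if a joint passes its speed limit or range.

### The arm

A 6-joint arm with a two-finger parallel gripper is mounted at the origin on the work surface. World frame = base frame: x ahead of the robot, y to its left, z up, the work surface at z = 0. Lengths are in m, angles in degrees, forces in N, time in s.
With the tool pointing down it reaches from about 0.4 to 0.825 m from the base axis. Payload 7 kg.
Tool frame: the origin (TCP) lies midway between the tips of the shut fingers; the grasp point (between the pads) lies 19 mm behind it; z points along the fingers, y is the line along which they close (so a half turn about z gives the same grasp; the last joint's range is limited). The gripper opens to 88 mm and grips with 3 to 60 N. Pads are 19 mm wide; open, the fingers measure 130 mm over their backs; the gripper's body (78 mm by 193 mm) begins 47 mm behind the grasp point.
Start: joints at [86.465, 20.546, 0.682, 0, -70.136, -16.507], TCP at [0.231, 0.634, 0.227] pointing down, gripper open.
Joint ranges: [-176.03, 176.03], [-82.01, 121.73], [-58.28, 71.71], [-173.87, 95.51], [-174.79, -0.11], [-173.66, 173.66]. Speed limits (degrees/s): [136.94, 136.94, 172.46, 180, 180, 180].

### API

Orientations are given as [roll, pitch, yaw] about the fixed x, y, z axes, in that order (R = Rz(yaw) Ry(pitch) Rx(roll)).
In Python, from plant import ctrl gives the robot as it stands. The module is installed in compiled form; this text tells all that it offers.
- The arm moves only by the tool send_rows, never from a script. Its argument "plan" is a list that holds one entry, the list of rows, each a list of 6 numbers: the shift along the tool's x, y, z in fractions of the full range, 1 being 0.75 m, then the turn, a rotation vector about the tool's x, y, z in a scale on which 1.0 is 90 degrees. A call has 1 to 8 rows; each row is the pose to reach, as a shift and turn from the pose commanded when the call began, along the tool's axes at that moment; what a row does not reach only later rows make up. A row lasts 1/12 s, in which the tool goes at most 41.7 mm and 7.16 degrees, less where a joint would pass 70% of its speed; a pose out of reach is approached as far as the arm can. Shift and turn numbers lie between -1 and 1, and a call with a number outside is refused. A call with a gripper value outside its range is refused whole. "fingers" is the opening, from 0 (shut) to 1 (fully open), set as the call begins (left out, the last holds). The fingers move at their own pace and stop on an object; the grip force is fixed at half the most. Time passes only in rows, so rows that repeat a pose let the fingers close. It gives the time, the measured TCP pose, the force, the opening and the grip force at its end, in the units of the state.
- ctrl.get_obs(): the state, without advancing time (a new reading comes with each control period).
- ctrl.snapshot(name): name is "side" or "top" or "wrist"; returns a dict with "img" (384x512x3 uint8, red, green, blue), "K" (3x3 intrinsics, pixels), "pose" (4x4, takes a point from camera to world coordinates). Camera axes: x right, y down, z forward; pixel columns grow to the right and rows downward; lengths in m; the calibration is good to about 2 mm. A picture is of the moment at which its call begins. There is no depth.
- ctrl.close_job(): hands the job in; it is judged then, once.
The state is a dict: "clock": time; "joint_pos": joint angles; "qvel": joint speeds; "tau": joint torques, N m; "tool_pos": TCP position; "orientation": TCP orientation; "force": force on the tool from outside, world axes, zero at the start; "moment": the same for the moment, N m; "opening": finger opening in m; "gripper_force": force on a finger pad.
Only numpy, scipy, OpenCV 4.12 (cv2) and the standard library are available. Lean on these libraries where they do the work, as an engineer would, in place of code of your own. Each camera call takes 0.05 s, during which the arm holds its last target. There are 200 camera calls.

## Working session

There is one attempt and no reset: what is moved stays moved. The work goes in short steps, Python scripts to look and compute and a tool call to move; the robot and the scene stay as the last step left them, time stands still between calls to the robot, and variables do not carry over. Pictures are saved under pics/ and viewed, at most 10 in all, crops included, and the job is handed in when it is done.

Besides the shell and the picture viewer there is one more tool, called after "Emit:" by a JSON object that holds its "fn" and its "kwargs". send_rows: Moves the arm, as the interface text tells. Its arguments: {"type":"object","properties":{"plan":{"type":"array","items":{"type":"array","items":{"type":"array","items":{"type":"number"}}}},"fingers":{"type":"number"}},"required":["plan"]}

```bash
mkdir -p pics
python3 - <<'E'
from plant import ctrl
import cv2, numpy as np
np.set_printoptions(precision=4,suppress=True)
for n in ["side","top"]:
    s=ctrl.snapshot(n); cv2.imwrite(f"pics/{n}0.png",cv2.cvtColor(s["img"],cv2.COLOR_RGB2BGR)); print(n,s["K"],s["pose"])
o=ctrl.get_obs(); print(o)
E
```

```text
side [[448.7092   0.     252.8198]
 [  0.     448.7092 180.7715]
 [  0.       0.       1.    ]] [[ 0.9407 -0.2142  0.263   0.1907]
 [-0.3386 -0.5456  0.7666 -0.995 ]
 [-0.0208 -0.8102 -0.5857  0.8183]
 [ 0.      0.      0.      1.    ]]
top [[416.1992   0.     254.5204]
 [  0.     416.1992 193.9633]
 [  0.       0.       1.    ]] [[ 0.0165 -0.9924  0.1221  0.3587]
 [-0.9998 -0.0178 -0.0101 -0.0096]
 [ 0.0122 -0.1219 -0.9925  1.4105]
 [ 0.      0.      0.      1.    ]]
{'clock': 0.1, 'joint_pos': array([ 86.4645,  20.589 ,   0.6402,  -0.0166, -70.1374, -16.5077]), 'qvel': array([ 0.0218, -0.0111,  0.037 ,  0.0412, -0.1021,  0.0437]), 'tau': array([ -0.0016, -58.4162,  29.375 ,   7.0155,   0.0102,  -0.0001]), 'tool_pos': array([0.2312, 0.6337, 0.2257]), 'orientation': array([179.9129,  -0.0095, -20.0488]), 'force': array([1.11  , 0.7311, 0.1626]), 'moment': array([-0.0415, -0.0081, -0.0105]), 'gripper_force': 0.0, 'opening': 0.08757807271169647}
```

View pics/top0.png

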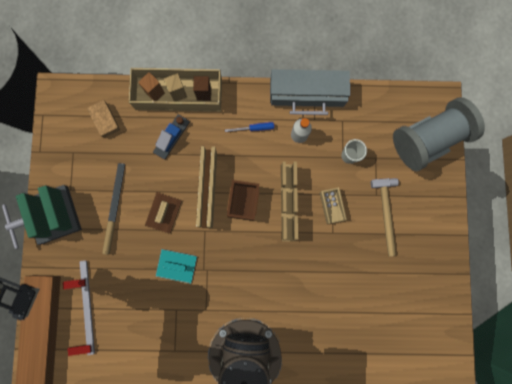

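View pics/side0.png

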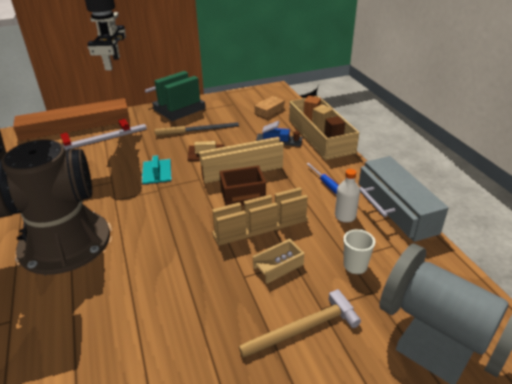

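Top view: shaker body is at (243,201), cradle (206,187), mitre box (290,201), scoop (334,206) with balls. Lid candidates: the dark wood plate with pale strip (163,212), the turquoise plate (177,266), the plain wood block (102,118). By the description, the lid is (163,212). I'll check it in a close crop.

```bash
cat > h.py <<'E'
from plant import ctrl
import cv2, numpy as np
np.set_printoptions(precision=4,suppress=True)
from scipy.spatial.transform import Rotation as R
def ray(s,u,v,z):
    K,P=s["K"],s["pose"]; d=P[:3,:3]@np.linalg.solve(K,[u,v,1.]); c=P[:3,3]
    return c+d*(z-c[2])/d[2]
def proj(s,p):
    P=s["pose"]; q=P[:3,:3].T@(np.asarray(p)-P[:3,3]); q=s["K"]@q; return q[:2]/q[2]
E
python3 - <<'E'
from h import *
s=ctrl.snapshot("top"); im=cv2.cvtColor(s["img"],cv2.COLOR_RGB2BGR)
a=cv2.resize(im[140:260,135:235],None,fx=4,fy=4,interpolation=cv2.INTER_CUBIC)
b=cv2.resize(im[140:260,265:365],None,fx=4,fy=4,interpolation=cv2.INTER_CUBIC)
cv2.imwrite("pics/c1.png",np.hstack([a,b]))
E
```

```text
(no output)
```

View pics/c1.png

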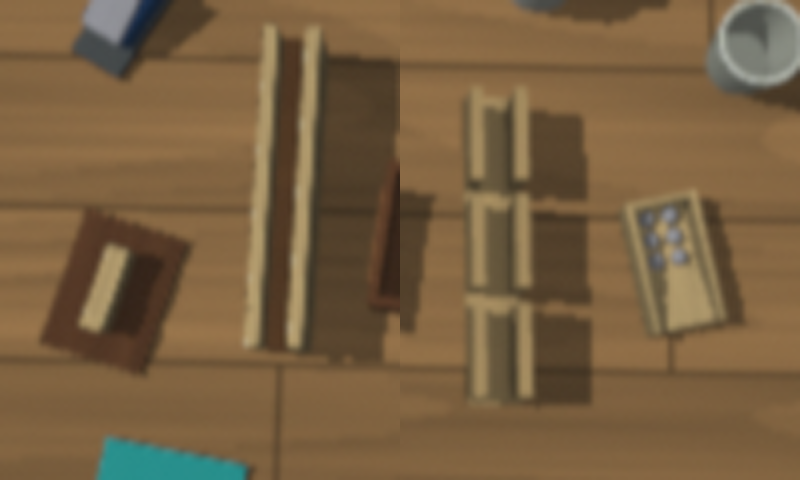

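The crop shows the lid at crop (115,290): dark wood with a pale strip, so the choice holds. The scoop is at crop (675,262), with its back wall and balls at the top (away from the robot) and its lip pointing to the robot.

```bash
cat >> h.py <<'E'
def rect(s,mask,z,lo=60):
    out=[]
    cs,_=cv2.findContours(mask.astype(np.uint8),cv2.RETR_EXTERNAL,cv2.CHAIN_APPROX_NONE)
    for c in cs:
        if cv2.contourArea(c)<lo: continue
        p=np.array([ray(s,u,v,z)[:2] for u,v in c[:,0]])
        (x,y),(w,h),a=cv2.minAreaRect((p*1000).astype(np.float32))
        if w<h: w,h,a=h,w,a-90
        M=cv2.moments(c)
        out.append((round(M["m10"]/M["m00"]),round(M["m01"]/M["m00"]),np.round([x,y,w,h,(a+90)%180-90],1)))
    return out
E
python3 - <<'E'
from h import *
s=ctrl.snapshot("top"); im=s["img"]
for n,(u,v) in dict(lid=(152,222),strip=(161,212),shwall=(230,200),shfloor=(245,200),bench=(180,200),bench2=(315,190),shadow=(310,200),scooptop=(334,222),cheek=(324,205),cradle=(200,190),mitre=(285,180),strshadow=(169,214)).items(): print(n,im[v,u],cv2.cvtColor(im[v:v+1,u:u+1],cv2.COLOR_RGB2HSV)[0,0])
E
```

```text
lid [86 58 40] [ 12 136  86]
strip [173 150 106] [ 20  99 173]
shwall [88 59 40] [ 12 139  88]
shfloor [59 40 28] [ 12 134  59]
bench [91 66 44] [ 14 132  91]
bench2 [132 101  66] [ 16 128 132]
shadow [82 63 43] [ 15 121  82]
scooptop [117 100  70] [ 19 102 117]
cheek [136 118  84] [ 20  98 136]
cradle [171 149 105] [ 20  98 171]
mitre [154 132  91] [ 20 104 154]
strshadow [53 36 26] [ 11 130  53]
```

Run:
```python
from h import *
s=ctrl.snapshot("top"); im=cv2.GaussianBlur(s["img"],(3,3),0).astype(float)+1e-6
r=im[...,0]/im[...,1]
dark=(r>1.43)&(im[...,0]>40); pale=(r<1.22)&(r>1.1)&(im[...,0]>im[...,2]*1.3)
roi=np.zeros(r.shape,bool); roi[140:260,135:365]=1
for n,m,z in (("dark",dark,0.07),("dark",dark,0.008),("pale",pale,0.04),("pale",pale,.09)):
    print(n,z); [print(*q) for q in rect(s,m&roi,z,30)]
print(s["pose"][:3,3])
vis=np.zeros(r.shape+(3,),np.uint8); vis[dark]=(60,60,200); vis[pale]=(120,220,220)
cv2.imwrite("pics/mask.png",cv2.resize(vis[140:260,135:365],None,fx=3.4,fy=3.4,interpolation=0))
```

```text
dark 0.07
163 213 [458.5 270.7 108.3  81.7 -17.5]
243 200 [503.8  14.3 116.6  91.8  -7.3]
dark 0.008
163 213 [463.2 283.6 113.3  85.4 -17.5]
243 200 [510.5  15.4 122.   96.1  -7.3]
pale 0.04
161 212 [462.7 281.6  70.4  25.9 -18.1]
333 205 [ 493.6 -283.9  113.6   70.1   12.4]
289 202 [ 507.3 -138.9  260.2   55.8    1.4]
211 188 [549.5 119.2 268.7  24.3  -1.6]
200 187 [552.2 157.  268.9  19.2  -1.4]
pale 0.09
161 212 [458.9 270.9  67.8  25.  -18.1]
333 205 [ 488.7 -273.9  109.5   67.5   12.4]
289 202 [ 501.9 -134.2  250.7   53.7    1.4]
211 188 [542.6 114.5 258.9  23.4  -1.6]
200 187 [545.1 150.9 259.1  18.5  -1.4]
[ 0.3587 -0.0096  1.4105]
```

View pics/mask.png

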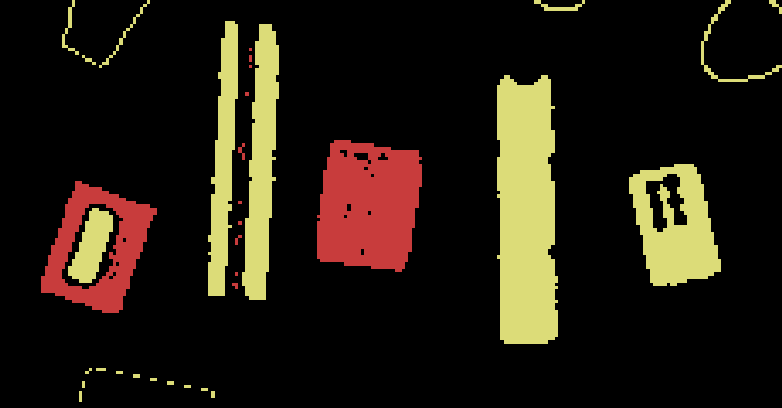

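Mask: lid at mask (98,247), shaker body (370,205), mitre box (527,210), scoop (675,225), with clean rectangles for each. I'll refine with the wrist camera from above, starting over the lid.

```bash
cat >> h.py <<'E'
def go(p,rpy):
    o=ctrl.get_obs(); A=R.from_euler("xyz",o["orientation"],degrees=True); B=R.from_euler("xyz",rpy,degrees=True)
    d=A.inv().apply(np.array(p)-o["tool_pos"])*100
    print(o["clock"],o["tool_pos"],o["orientation"],"row",np.round(d,2),np.round((A.inv()*B).as_rotvec(degrees=True),2))
E
python3 -c "
from h import *
go([.42,.284,.30],[180,0,-17.5])"
```

```text
0.25 [0.2313 0.6339 0.2261] [179.9602  -0.0026 -20.0435] row [29.72 26.41 -7.37] [ 0.04 -0.   -2.54]
```

The rows are not in the units I measure in: shifts go in shares of 0.75 m and turns go in shares of 90 degrees. I convert before sending: 29.7 cm / 75 = 0.396, 26.4 cm / 75 = 0.352, -2.5 degrees / 90 = -0.0278.

Emit:
{"fn": "send_rows", "kwargs": {"plan": [[[0.396,0.352,-0.0987,0,0,-0.0278],[0.396,0.352,-0.0987,0,0,-0.0278],[0.396,0.352,-0.0987,0,0,-0.0278],[0.396,0.352,-0.0987,0,0,-0.0278],[0.396,0.352,-0.0987,0,0,-0.0278],[0.396,0.352,-0.0987,0,0,-0.0278],[0.396,0.352,-0.0987,0,0,-0.0278],[0.396,0.352,-0.0987,0,0,-0.0278]]], "fingers": 1}}

```text
clock: 0.92
tool_pos: [0.3872, 0.3437, 0.2882]
orientation: [-180.0, -0.0, -17.5]
force: [1.7, 0.1, 0.0]
opening: 0.0875
gripper_force: 0.0
```

```bash
python3 -c "
from h import *
s=ctrl.snapshot('wrist'); cv2.imwrite('pics/w1.png',cv2.cvtColor(s['img'],cv2.COLOR_RGB2BGR)); print(s['K'],s['pose'],[proj(s,p) for p in ([.463,.284,.008],[.506,.014,.07])])
go([.40,.10,.33],[180,0,-10])"
```

```text
[[345.021    0.     254.866 ]
 [  0.     345.021  190.8908]
 [  0.       0.       1.    ]] [[-0.3012 -0.9179 -0.2584  0.4567]
 [-0.9535  0.2898  0.0822  0.3214]
 [-0.0006  0.2711 -0.9625  0.4458]
 [ 0.      0.      0.      1.    ]] [array([283.0711,  78.8261]), array([551.7312, -60.9136])]
0.9667 [0.3895 0.3391 0.2902] [-179.9327   -0.0946  -17.6217] row [ 8.24 22.47 -3.99] [-0.06 -0.1  -7.62]
```

View pics/w1.png

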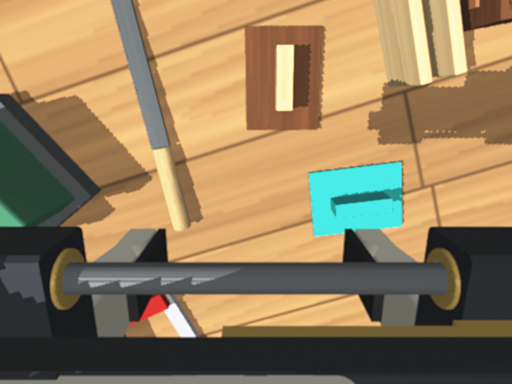

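The lid shows at (285,78), aligned with the tool; the fingers are at the bottom. Measuring it, then on toward the shaker.

```bash
cat >> h.py <<'E'
def masks(s):
    im=cv2.GaussianBlur(s["img"],(3,3),0).astype(float)+1e-6; r=im[...,0]/im[...,1]
    return r,(r>1.5)&(r<2.2)&(im[...,0]>40),(r<1.22)&(r>1.08)&(im[...,0]>im[...,2]*1.25)
E
python3 -c "
from h import *
s=ctrl.snapshot('wrist'); r,d,p=masks(s); im=s['img']
for u,v in ((255,60),(284,80),(315,115),(200,60),(305,75),(350,60)): print(im[v,u],r[v,u])
roi=np.zeros(r.shape,bool); roi[10:140,230:345]=1
print(rect(s,d&roi,.008,100)); print(rect(s,p&roi,.042,100))"
```

```text
[154 101  65] 1.5299999947
[254 247 195] 1.0283400808569227
[140 102  68] 1.3861386100382316
[233 184 120] 1.2732240422228194
[95 61 42] 1.530303022268136
[239 190 124] 1.2513088992078067
[(279, 80, array([462.7, 285. , 116.4,  87.1, -17.3]))]
[(236, 123, array([436.6, 347.8,  21.7,  12.8, -18.3])), (332, 94, array([432.6, 233.6,  30.1,  13.8,  88.5]))]
```

In the tool's units: 22.5 cm / 75 = 0.3, 8.2 cm / 75 = 0.1093, 7.6 degrees / 90 = 0.0844.

Emit:
{"fn": "send_rows", "kwargs": {"plan": [[[0.1093,0.3,-0.0533,0,0,0.0844],[0.1093,0.3,-0.0533,0,0,0.0844],[0.1093,0.3,-0.0533,0,0,0.0844],[0.1093,0.3,-0.0533,0,0,0.0844],[0.1093,0.3,-0.0533,0,0,0.0844],[0.1093,0.3,-0.0533,0,0,0.0844],[0.1093,0.3,-0.0533,0,0,0.0844],[0.1093,0.3,-0.0533,0,0,0.0844]]]}}

```text
clock: 1.68
tool_pos: [0.3972, 0.1052, 0.3282]
orientation: [-179.9, -0.0, -25.3]
force: [-0.3, -0.9, 0.1]
opening: 0.0876
gripper_force: 0.0
```

```bash
python3 -c "
from h import *
s=ctrl.snapshot('wrist'); cv2.imwrite('pics/w2.png',cv2.cvtColor(s['img'],cv2.COLOR_RGB2BGR)); print([proj(s,p) for p in ([.506,.014,.07],)])
go([.40,-.2,.30],[180,0,12.4])"
```

```text
[array([287.5342,  33.5895])]
1.7333 [0.3972 0.1062 0.3277] [-179.9413   -0.0063  -25.2363] row [13.31 27.58  2.75] [ -0.05  -0.03 -37.64]
```

View pics/w2.png

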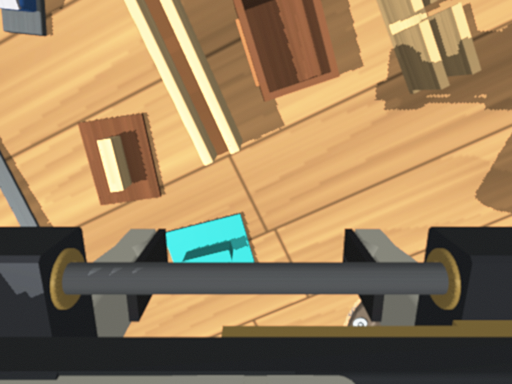

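The shaker is at the top (290,40), partly cropped; I got the yaw sign wrong in that move. Moving over to see the whole shaker.

```bash
python3 -c "
from h import *
go([.41,.0,.37],[180,0,-7])"
```

```text
1.7333 [0.3972 0.1062 0.3277] [-179.9413   -0.0063  -25.2363] row [ 5.68  9.06 -4.23] [ -0.06  -0.02 -18.24]
```

In the tool's units: 9.1 cm / 75 = 0.1213, 5.7 cm / 75 = 0.076, -18.2 degrees / 90 = -0.2022.

Emit:
{"fn": "send_rows", "kwargs": {"plan": [[[0.076,0.1213,-0.056,0,0,-0.2022],[0.076,0.1213,-0.056,0,0,-0.2022],[0.076,0.1213,-0.056,0,0,-0.2022],[0.076,0.1213,-0.056,0,0,-0.2022],[0.076,0.1213,-0.056,0,0,-0.2022],[0.076,0.1213,-0.056,0,0,-0.2022]]]}}

```text
clock: 2.23
tool_pos: [0.4103, 0.0006, 0.369]
orientation: [180.0, 0.1, -7.0]
force: [-0.1, -0.0, -0.2]
opening: 0.0878
gripper_force: 0.0
```

```bash
python3 -c "
from h import *
s=ctrl.snapshot('wrist'); cv2.imwrite('pics/w3.png',cv2.cvtColor(s['img'],cv2.COLOR_RGB2BGR)); print([proj(s,p) for p in ([.506,.014,.07],)],s['pose'][:3,3])
r,d,p=masks(s); roi=np.zeros(r.shape,bool); roi[2:200,150:400]=1
for z in (.07,0): print(rect(s,d&roi,z,200))
go([.42,-.28,.30],[180,0,12.4])"
```

```text
[array([234.8218,  76.6288])] [ 0.4829 -0.0085  0.5265]
[(234, 75, array([504.7,  14.8, 117.1,  89.4,  -7. ]))]
[(234, 75, array([508. ,  18.4, 135.1, 103.1,  -7. ]))]
2.2833 [0.4102 0.0009 0.3688] [179.9843   0.075   -6.958 ] row [ 4.39 27.76  6.88] [  0.     0.08 -19.36]
```

View pics/w3.png

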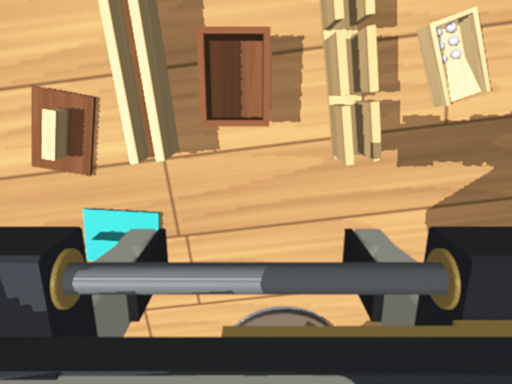

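Shaker mouth at (234,75), fully visible; centre (0.505, 0.015), yaw −7°. Scoop at (455,57) with balls at its back. Now over the scoop.

In the tool's units: 27.8 cm / 75 = 0.3707, 6.9 cm / 75 = 0.092, -19.4 degrees / 90 = -0.2156.

Emit:
{"fn": "send_rows", "kwargs": {"plan": [[[0.0587,0.3707,0.092,0,0,0.2156],[0.0587,0.3707,0.092,0,0,0.2156],[0.0587,0.3707,0.092,0,0,-0.2156],[0.0587,0.3707,0.092,0,0,-0.2156],[0.0587,0.3707,0.092,0,0,-0.2156],[0.0587,0.3707,0.092,0,0,-0.2156],[0.0587,0.3707,0.092,0,0,-0.2156],[0.0587,0.3707,0.092,0,0,-0.2156]]]}}

```text
clock: 2.95
tool_pos: [0.4209, -0.2816, 0.2994]
orientation: [-180.0, 0.0, 12.9]
force: [1.8, 0.3, 0.2]
opening: 0.0877
gripper_force: 0.0
```

```bash
python3 -c "
from h import *
s=ctrl.snapshot('wrist'); im=cv2.cvtColor(s['img'],cv2.COLOR_RGB2BGR); cv2.imwrite('pics/w4.png',im)
print([proj(s,p) for p in ([.495,-.287,.04],)],s['pose'][:3,3])
go([.50,-.28,.20],[180,0,12.4])
cv2.imwrite('pics/w4c.png',cv2.resize(im[0:220,100:400],None,fx=2.6,fy=2.6,interpolation=cv2.INTER_CUBIC))"
```

```text
[array([273.6399,  95.17  ])] [ 0.4921 -0.2655  0.457 ]
3.0 [ 0.4202 -0.2855  0.2969] [-179.9159    0.2741   13.1759] row [7.94 1.29 9.65] [-0.08  0.27  0.78]
```

View pics/w4c.png

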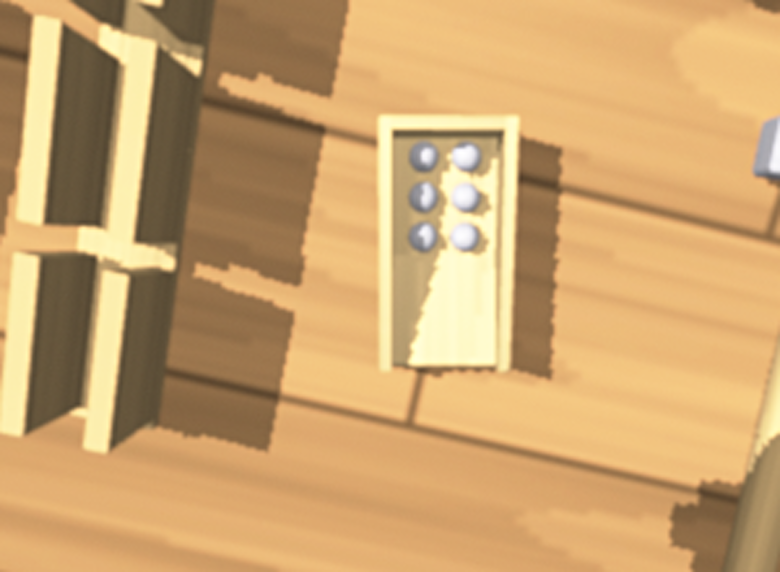

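Scoop corners at crop (378,115), (520,116), (380,371), (510,371). Lip points down at the robot, and the six balls are at the back.

```bash
python3 -c "
from h import *
s=ctrl.snapshot('wrist')
c=[ray(s,100+x/2.6,y/2.6,.04) for x,y in ((378,115),(520,116),(380,371),(510,371))]
for q in c: print(q)
b=(c[0]+c[1])/2; f=(c[2]+c[3])/2; v=b-f; yaw=np.degrees(np.arctan2(v[1],v[0])); w=c[0]-c[1]
e=R.from_euler('z',yaw,degrees=True).as_matrix()[:,0]
print('len',np.linalg.norm(v),np.linalg.norm(w),np.linalg.norm(c[2]-c[3]),yaw,np.degrees(np.arctan2(-w[0],w[1])))
o=(b+f)/2+.015*e; print('origin',o)
t=o-.01*e; t[2]=.10; go(t,[180,0,yaw])"
```

```text
[ 0.5391 -0.2466  0.04  ]
[ 0.5525 -0.3059  0.04  ]
[ 0.4324 -0.2717  0.04  ]
[ 0.446  -0.3301  0.04  ]
len 0.10941326552831164 0.060796330542486975 0.06002415559081897 13.00982678025437 12.778224897989713
origin [ 0.5071 -0.2852  0.04  ]
3.05 [ 0.4199 -0.2833  0.2973] [-179.8631    0.2884   12.5233] row [ 7.57  2.13 19.69] [-0.14  0.29 -0.49]
```

In the tool's units: 21 cm / 75 = 0.28, 19 cm / 75 = 0.2533, -0.5 degrees / 90 = -0.0056.

Emit:
{"fn": "send_rows", "kwargs": {"plan": [[[0.1147,0.028,0.1333,-0.0011,0.0033,-0.0056],[0.1147,0.028,0.1333,-0.0011,0.0033,-0.0056],[0.1147,0.028,0.1333,-0.0011,0.0033,-0.0056],[0.1147,0.028,0.1733,-0.0011,0.0033,-0.0056],[0.1147,0.028,0.2133,-0.0011,0.0033,-0.0056],[0.1147,0.028,0.2533,-0.0011,0.0033,-0.0056],[0.1147,0.028,0.28,-0.0011,0.0033,-0.0056],[0.1147,0.028,0.28,-0.0011,0.0033,-0.0056]]]}}

```text
clock: 3.72
tool_pos: [0.5063, -0.2805, 0.0853]
orientation: [-179.8, 0.2, 13.0]
force: [-0.3, 0.3, -0.5]
opening: 0.0877
gripper_force: 0.0
```

```bash
python3 -c "
from h import *
go([.507,-.285,.008],[180,0,13])"
```

```text
3.7167 [ 0.5063 -0.2805  0.0853] [-179.8398    0.1507   12.9677] row [-0.01  0.48  7.73] [-0.16  0.15 -0.03]
```

In the tool's units: 7.7 cm / 75 = 0.1027, 7 cm / 75 = 0.0933.

Emit:
{"fn": "send_rows", "kwargs": {"plan": [[[0,0.0067,0.02,0,0,0],[0,0.0067,0.0467,0,0,0],[0,0.0067,0.0733,0,0,0],[0,0.0067,0.0933,0,0,0],[0,0.0067,0.1027,0,0,0],[0,0.0067,0.1027,0,0,0],[0,0.0067,0.1027,0,0,0]]]}}

```text
clock: 4.3
tool_pos: [0.5113, -0.2879, 0.0145]
orientation: [179.9, -0.3, 13.0]
force: [0.4, -0.0, -0.1]
opening: 0.0876
gripper_force: 0.0
```

```bash
python3 -c "
from h import *
go([.507,-.285,.008],[180,0,13])"
```

```text
4.3 [ 0.5113 -0.2879  0.0145] [179.8686  -0.3296  13.0123] row [-0.35 -0.38  0.65] [ 0.13 -0.33  0.01]
```

Emit:
{"fn": "send_rows", "kwargs": {"plan": [[[0,0,0,0,0,0],[0,0,0,0,0,0]]]}}

```text
clock: 4.47
tool_pos: [0.5113, -0.2884, 0.015]
orientation: [179.8, -0.4, 13.0]
force: [0.4, 0.3, -0.5]
opening: 0.0878
gripper_force: 0.0
```

```bash
python3 -c "
from h import *
go([.507,-.285,.008],[180,0,13])
ctrl.snapshot('wrist')
go([.507,-.285,.008],[180,0,13])"
```

```text
4.4667 [ 0.5113 -0.2884  0.015 ] [179.8405  -0.4101  12.9751] row [-0.35 -0.43  0.7 ] [ 0.16 -0.41 -0.03]
4.5167 [ 0.5111 -0.2884  0.0148] [179.8476  -0.3993  12.9694] row [-0.33 -0.43  0.68] [ 0.15 -0.4  -0.03]
```

In the tool's units: 0.7 cm / 75 = 0.0093, -0.4 cm / 75 = -0.0053, -0.4 degrees / 90 = -0.0044.

Emit:
{"fn": "send_rows", "kwargs": {"plan": [[[-0.004,-0.0053,0.0053,0.0011,-0.0044,0],[-0.004,-0.0053,0.0093,0.0011,-0.0044,0],[-0.004,-0.0053,0.0093,0.0011,-0.0044,0]]]}}

```text
clock: 4.77
tool_pos: [0.5058, -0.2849, 0.006]
orientation: [-180.0, 0.2, 12.9]
force: [0.4, 0.3, 0.8]
opening: 0.0878
gripper_force: 0.0
```

```bash
python3 -c "
from h import *
s=ctrl.snapshot('wrist')
go([.507,-.285,.008],[180,0,13])"
```

```text
4.8167 [ 0.5061 -0.285   0.0062] [-179.9823    0.14     12.9542] row [ 0.09  0.02 -0.18] [-0.02  0.14 -0.05]
```

Good pose. Close.

In the tool's units: -0.1 cm / 75 = -0.0013.

Emit:
{"fn": "send_rows", "kwargs": {"plan": [[[0,0,-0.0013,0,0,0],[0,0,-0.0013,0,0,0],[0,0,-0.0013,0,0,0],[0,0,-0.0013,0,0,0],[0,0,-0.0013,0,0,0],[0,0,-0.0013,0,0,0],[0,0,-0.0013,0,0,0],[0,0,-0.0013,0,0,0]]], "fingers": 0}}

```text
clock: 5.48
tool_pos: [0.5064, -0.285, 0.0076]
orientation: [-180.0, 0.1, 13.0]
force: [-0.0, 1.6, 1.7]
opening: 0.0599
gripper_force: 30.0
```

In the tool's units: -16 cm / 75 = -0.2133, -15.2 cm / 75 = -0.2027.

Emit:
{"fn": "send_rows", "kwargs": {"plan": [[[0,0,-0.008,0,0,0],[0,0,-0.0267,0,0,0],[0,0,-0.06,0,0,0],[0,0,-0.1,0,0,0],[0,0,-0.14,0,0,0],[0,0,-0.176,0,0,0],[0,0,-0.2027,0,0,0],[0,0,-0.2133,0,0,0]]]}}

```text
clock: 6.15
tool_pos: [0.5081, -0.2857, 0.1713]
orientation: [179.8, -0.1, 13.0]
force: [0.2, 0.3, -1.8]
opening: 0.0602
gripper_force: 30.0
```

```bash
cat >> h.py <<'E'
LT=np.array([-.069,0,-.0194])
def lip(p,tilt,yaw=-7):
    rpy=[180,-tilt,yaw]; go(np.array(p)-R.from_euler("xyz",rpy,degrees=True).apply(LT),rpy)
E
python3 -c "
from h import *
lip([.520,.013,.165],0)"
```

```text
6.15 [ 0.5081 -0.2857  0.1713] [179.8443  -0.1462  12.9763] row [ 14.35 -26.49   2.53] [ 0.13 -0.17 19.98]
```

In the tool's units: -19 cm / 75 = -0.2533, -16.2 cm / 75 = -0.216, 14.5 degrees / 90 = 0.1611.

Emit:
{"fn": "send_rows", "kwargs": {"plan": [[[0.004,-0.0067,0,0,0,0.0056],[0.0147,-0.0267,0,0,0,0.0167],[0.0307,-0.0573,0,0,0,0.0367],[0.052,-0.096,0,0,0,0.0611],[0.0733,-0.136,0,0,0,0.0856],[0.0947,-0.176,0,0,0,0.1111],[0.1173,-0.216,0,0,0,0.1367],[0.1373,-0.2533,0,0,0,0.1611]]]}}

```text
clock: 6.82
tool_pos: [0.5637, -0.0747, 0.1652]
orientation: [180.0, 0.3, -1.7]
force: [0.9, -0.1, -3.2]
opening: 0.0599
gripper_force: 30.0
```

```bash
python3 -c "
from h import *
lip([.520,.013,.165],0)"
```

```text
6.8167 [ 0.5637 -0.0747  0.1652] [179.9664   0.2665  -1.6942] row [ 2.25 -8.    1.95] [0.05 0.26 5.31]
```

In the tool's units: -7.3 cm / 75 = -0.0973, 1.7 cm / 75 = 0.0227, 5.3 degrees / 90 = 0.0589.

Emit:
{"fn": "send_rows", "kwargs": {"plan": [[[0.0093,-0.0267,0.0053,0,0,0.0167],[0.0173,-0.0533,0.012,0,0,0.0333],[0.0227,-0.0747,0.0187,0,0,0.0478],[0.0267,-0.0907,0.024,0,0,0.0556],[0.0293,-0.0973,0.0267,0,0,0.0589],[0.0293,-0.0973,0.0267,0,0,0.0589],[0.0293,-0.0973,0.0267,0,0,0.0589]]]}}

```text
clock: 7.4
tool_pos: [0.5877, -0.0046, 0.1461]
orientation: [179.9, 0.2, -6.8]
force: [0.1, 0.1, -2.5]
opening: 0.0598
gripper_force: 30.0
```

```bash
python3 -c "
from h import *
for a,z in ((0,.165),(10,.15),(20,.13),): lip([.520,.013,z],a)"
```

```text
7.4 [ 0.5877 -0.0046  0.1461] [179.9153   0.2121  -6.809 ] row [-0.03 -0.92  0.05] [0.09 0.21 0.19]
7.4 [ 0.5877 -0.0046  0.1461] [179.9153   0.2121  -6.809 ] row [ 0.2  -0.92  0.32] [ 0.07 10.21  0.2 ]
7.4 [ 0.5877 -0.0046  0.1461] [179.9153   0.2121  -6.809 ] row [ 0.22 -0.92  1.07] [ 0.05 20.21  0.2 ]
```

In the tool's units: 1 cm / 75 = 0.0133, -0.9 cm / 75 = -0.012, 20 degrees / 90 = 0.2222.

Emit:
{"fn": "send_rows", "kwargs": {"plan": [[[0,-0.0067,0.0013,0,0.0222,0.0022],[0.0013,-0.012,0.0027,0,0.0556,0.0022],[0.0027,-0.012,0.004,0,0.1,0.0022],[0.0027,-0.012,0.008,0,0.1444,0.0022],[0.0027,-0.012,0.0107,0,0.1889,0.0022],[0.0027,-0.012,0.0133,0,0.2222,0.0022],[0.0027,-0.012,0.0133,0,0.2222,0.0022],[0.0027,-0.012,0.0133,0,0.2222,0.0022]]]}}

```text
clock: 8.07
tool_pos: [0.5895, 0.0025, 0.1368]
orientation: [179.9, -19.8, -7.0]
force: [1.5, 0.7, -1.1]
opening: 0.0594
gripper_force: 30.0
```

```bash
python3 -c "
from h import *
o=ctrl.get_obs(); A=R.from_euler('xyz',o['orientation'],degrees=True); print('lip',o['tool_pos']+A.apply(LT))
for a,z in ((20,.13),(32,.107),(44,.104),(58,.1)): lip([.520,.013,z],a)"
```

```text
lip [0.5185 0.0113 0.1317]
8.0667 [0.5895 0.0025 0.1368] [179.8929 -19.8001  -7.017 ] row [ 0.07 -0.2   0.17] [ 0.11  0.2  -0.02]
8.0667 [0.5895 0.0025 0.1368] [179.8929 -19.8001  -7.017 ] row [-0.46 -0.2   0.86] [ 0.11 12.2  -0.  ]
8.0667 [0.5895 0.0025 0.1368] [179.8929 -19.8001  -7.017 ] row [-0.63 -0.2  -0.35] [ 0.11 24.2   0.01]
8.0667 [0.5895 0.0025 0.1368] [179.8929 -19.8001  -7.017 ] row [-1.23 -0.19 -1.66] [ 0.11 38.2   0.02]
```

In the tool's units: 1.3 cm / 75 = 0.0173, 1.2 cm / 75 = 0.016, 17 degrees / 90 = 0.1889.

Emit:
{"fn": "send_rows", "kwargs": {"plan": [[[-0.0027,-0.0027,0.008,0,0.0167,0],[-0.0053,-0.0027,0.0147,0,0.0333,0],[-0.0067,-0.0027,0.0173,0,0.0556,0],[-0.0067,-0.0027,0.016,0,0.0778,0],[-0.0067,-0.0027,0.014,0,0.1056,0],[-0.0067,-0.0027,0.012,0,0.1333,0],[-0.0067,-0.0027,0.0093,0,0.1611,0],[-0.0067,-0.0027,0.0067,0,0.1889,0]]]}}

```text
clock: 8.73
tool_pos: [0.6094, 0.0086, 0.182]
orientation: [179.2, -32.3, -8.2]
force: [0.5, -4.0, -2.9]
opening: 0.0598
gripper_force: 30.0
```

```bash
python3 -c "
from h import *
o=ctrl.get_obs(); A=R.from_euler('xyz',o['orientation'],degrees=True); print('lip',o['tool_pos']+A.apply(LT),o['joint_pos'])
for a,z in ((36,.105),(44,.104),(52,.1),(60,.1)): lip([.520,.013,z],a)"
```

```text
lip [0.5415 0.0187 0.1615] [  3.537    0.8865 -58.0969  95.1072  -7.0275 -15.1107]
8.7333 [0.6094 0.0086 0.182 ] [179.2281 -32.3234  -8.1903] row [-4.64  0.66  3.25] [ 1.44  3.68 -0.96]
8.7333 [0.6094 0.0086 0.182 ] [179.2281 -32.3234  -8.1903] row [-4.55  0.68  2.34] [ 1.51 11.68 -0.86]
8.7333 [0.6094 0.0086 0.182 ] [179.2281 -32.3234  -8.1903] row [-4.77  0.7   1.68] [ 1.57 19.68 -0.75]
8.7333 [0.6094 0.0086 0.182 ] [179.2281 -32.3234  -8.1903] row [-4.91  0.72  0.69] [ 1.62 27.68 -0.65]
```

Tilting outward has run joints 3 and 4 into their limits, and joint 5 is near its limit. I'll level off and count the balls by mask. Then I'll turn the scoop half round and pour with the lip away from the robot, which lets joint 5 swing the roomy way.

```bash
cat >> h.py <<'E'
def balls(s):
    im=cv2.GaussianBlur(s["img"],(3,3),0).astype(float)+1; hsv=cv2.cvtColor(s["img"],cv2.COLOR_RGB2HSV)
    m=(im[...,2]>im[...,0]*0.98)&(im[...,0]>70)
    n,l,st,c=cv2.connectedComponentsWithStats(m.astype(np.uint8)); return [(np.round(c[i]),st[i,4]) for i in range(1,n) if 5<st[i,4]<3000]
E
python3 -c "
from h import *
print(balls(ctrl.snapshot('wrist')))
lip([.520,.013,.20],0)"
```

```text
[(array([425.,  78.]), np.int32(1566)), (array([233., 127.]), np.int32(441)), (array([ 25., 130.]), np.int32(110)), (array([ 19., 157.]), np.int32(399)), (array([218., 318.]), np.int32(241)), (array([252., 323.]), np.int32(18)), (array([ 12., 372.]), np.int32(47)), (array([156., 374.]), np.int32(193)), (array([277., 374.]), np.int32(39)), (array([326., 374.]), np.int32(28)), (array([349., 378.]), np.int32(19)), (array([ 27., 379.]), np.int32(109))]
8.7833 [0.6104 0.0109 0.1852] [178.8175 -32.6515  -7.3691] row [-2.01  0.92 -0.73] [  1.26 -32.65  -0.7 ]
```

In the tool's units: -2 cm / 75 = -0.0267, -1.5 cm / 75 = -0.02, -32.6 degrees / 90 = -0.3622.

Emit:
{"fn": "send_rows", "kwargs": {"plan": [[[-0.0067,0.0027,-0.0013,0.0033,-0.0667,-0.0022],[-0.0133,0.0067,-0.004,0.0089,-0.1444,-0.0044],[-0.02,0.0093,-0.0067,0.0111,-0.2222,-0.0067],[-0.0267,0.012,-0.0093,0.0133,-0.3,-0.0078],[-0.0267,0.012,-0.0093,0.0133,-0.3622,-0.0078],[-0.0267,0.012,-0.0093,0.0133,-0.3622,-0.0078],[-0.0267,0.012,-0.0093,0.0133,-0.3622,-0.0078]]]}}

```text
clock: 9.37
tool_pos: [0.5903, 0.0028, 0.1788]
orientation: [177.4, -18.2, -7.7]
force: [1.7, -4.8, -1.3]
opening: 0.0598
gripper_force: 30.0
```

```bash
python3 -c "
from h import *
s=ctrl.snapshot('wrist'); im=cv2.cvtColor(s['img'],cv2.COLOR_RGB2BGR)
t=ctrl.snapshot('top'); ti=cv2.cvtColor(t['img'],cv2.COLOR_RGB2BGR); d=ctrl.snapshot('side'); di=cv2.cvtColor(d['img'],cv2.COLOR_RGB2BGR)
rs=lambda a: cv2.resize(a,(400,300),interpolation=cv2.INTER_AREA)
cv2.imwrite('pics/m1.png',np.vstack([np.hstack([rs(im),rs(ti[140:260,180:340])]),np.hstack([rs(di[120:270,180:380]),rs(di)])]))
o=ctrl.get_obs(); print(o['joint_pos'])
lip([.520,.013,.20],0)"
```

```text
[ 26.132    5.1075 -37.2804  22.0311 -35.3181  38.8955]
9.5167 [0.5954 0.0027 0.181 ] [177.4278 -18.7655  -7.8542] row [-0.68 -0.08 -0.19] [  2.69 -18.74  -1.27]
```

View pics/m1.png

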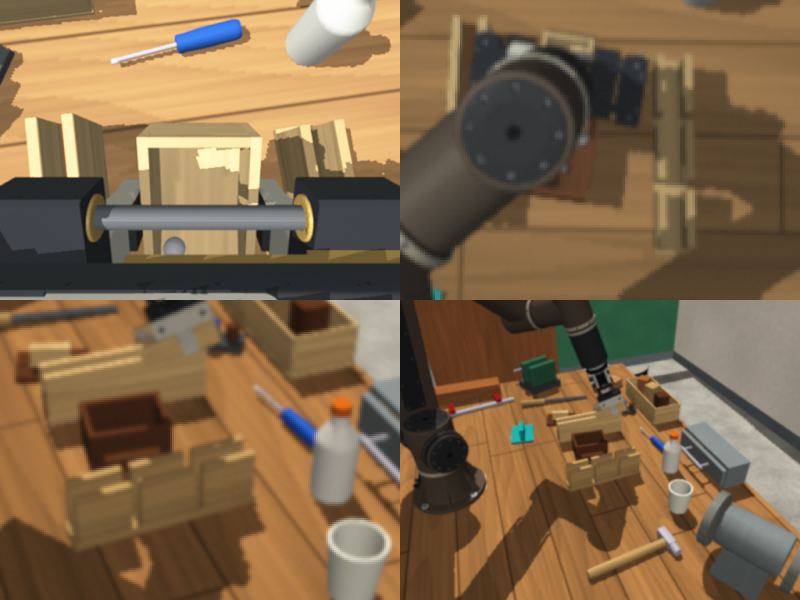

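The mosaic shows the scoop held over the shaker, still tilted about 18°. One ball is visible in it at (175,245) in the wrist quarter, and I see none on the bench. I'll finish levelling.

In the tool's units: -2 cm / 75 = -0.0267, -1.5 cm / 75 = -0.02, -18.7 degrees / 90 = -0.2078.

Emit:
{"fn": "send_rows", "kwargs": {"plan": [[[-0.0027,-0.0013,-0.0067,0.0111,-0.0667,-0.0056],[-0.0053,-0.0013,-0.0133,0.0222,-0.1333,-0.0111],[-0.008,-0.0013,-0.02,0.03,-0.2078,-0.0144],[-0.008,-0.0013,-0.0267,0.03,-0.2078,-0.0144],[-0.008,-0.0013,-0.0267,0.03,-0.2078,-0.0144],[-0.008,-0.0013,-0.0267,0.03,-0.2078,-0.0144]]]}}

```text
clock: 10.02
tool_pos: [0.5813, 0.0016, 0.1963]
orientation: [179.8, -0.0, -7.3]
force: [0.2, -0.7, -2.1]
opening: 0.0598
gripper_force: 30.0
```

```bash
python3 -c "
from h import *
s=ctrl.snapshot('wrist')
for b in balls(s): print(*b,end=';')
o=ctrl.get_obs(); print(o['joint_pos'])
A=R.from_euler('xyz',o['orientation'],degrees=True)
for sx in (-15,20,30): print(sx,proj(s,o['tool_pos']+A.apply([sx/1e3,0,-.004])))
lip([.520,.013,.20],0)"
```

```text
[283. 201.] 513;[281. 235.] 525;[152. 263.] 33;[357. 263.] 35;[ 11. 376.] 105;[ 52. 377.] 46;[101. 373.] 338;[220. 374.] 48;[290. 374.] 47;[ 19.6148  12.983  -14.1472   0.2043 -62.97    63.0576]
-15 [254.0538 278.7564]
20 [253.9467 212.3595]
30 [253.9138 191.9454]
10.0667 [0.5804 0.002  0.1962] [179.7925   0.0071  -7.2346] row [ 0.77 -0.37  1.56] [ 0.21  0.01 -0.23]
```

In the tool's units: -10 cm / 75 = -0.1333, -9.2 cm / 75 = -0.1227, 49 degrees / 90 = 0.5444.

Emit:
{"fn": "send_rows", "kwargs": {"plan": [[[-0.0067,0,0,0,0,0.0333],[-0.02,0,0,0,0,0.0889],[-0.04,0,0,0,0,0.1556],[-0.0627,0,0,0,0,0.2333],[-0.0853,0,0,0,0,0.3111],[-0.1067,0,0,0,0,0.3889],[-0.1227,0,0,0,0,0.4667],[-0.1333,0,0,0,0,0.5444]]]}}

```text
clock: 10.73
tool_pos: [0.4796, 0.0151, 0.1969]
orientation: [179.9, -0.1, -56.5]
force: [-0.4, -0.3, -1.1]
opening: 0.0596
gripper_force: 30.0
```

In the tool's units: 55 degrees / 90 = 0.6111.

Emit:
{"fn": "send_rows", "kwargs": {"plan": [[[0,0,0,0,0,0.0778],[0,0,0,0,0,0.1556],[0,0,0,0,0,0.2333],[0,0,0,0,0,0.3111],[0,0,0,0,0,0.3889],[0,0,0,0,0,0.4667],[0,0,0,0,0,0.5444],[0,0,0,0,0,0.6111]]]}}

```text
clock: 11.4
tool_pos: [0.4807, 0.0151, 0.1968]
orientation: [-179.9, -0.1, -111.5]
force: [0.1, 0.2, -2.2]
opening: 0.0598
gripper_force: 30.0
```

In the tool's units: 52 degrees / 90 = 0.5778.

Emit:
{"fn": "send_rows", "kwargs": {"plan": [[[0,0,0,0,0,0.0778],[0,0,0,0,0,0.1556],[0,0,0,0,0,0.2333],[0,0,0,0,0,0.3111],[0,0,0,0,0,0.3889],[0,0,0,0,0,0.4667],[0,0,0,0,0,0.5333],[0,0,0,0,0,0.5778]]]}}

```text
clock: 12.07
tool_pos: [0.4808, 0.0152, 0.1968]
orientation: [-179.9, -0.0, -163.5]
force: [-0.7, -0.5, -2.5]
opening: 0.0596
gripper_force: 30.0
```

```bash
python3 -c "
from h import *
print(ctrl.get_obs()['joint_pos'])
lip([.498,.016,.18],0,173); lip([.498,.016,.16],20,173)"
```

```text
[ 25.3998   3.3767 -25.6401   0.1269 -61.0215 -98.954 ]
12.0667 [0.4808 0.0152 0.1968] [-179.8844   -0.0206 -163.4926] row [4.65 2.35 3.62] [-0.12  0.   23.51]
12.0667 [0.4808 0.0152 0.1968] [-179.8844   -0.0206 -163.4926] row [4.88 2.45 3.14] [-4.22 19.72 23.25]
```

In the tool's units: 2.3 cm / 75 = 0.0307, 2 cm / 75 = 0.0267, 23.5 degrees / 90 = 0.2611.

Emit:
{"fn": "send_rows", "kwargs": {"plan": [[[0.0067,0.004,0,0,0,0.0667],[0.0133,0.008,0,0,0,0.1333],[0.02,0.0133,0.004,0,0,0.2],[0.0267,0.0173,0.008,0,0,0.2611],[0.0307,0.02,0.0107,0,0,0.2611],[0.0307,0.02,0.0107,0,0,0.2611]]]}}

```text
clock: 12.57
tool_pos: [0.4539, 0.0232, 0.1886]
orientation: [-179.9, -0.1, 173.5]
force: [-0.4, 0.1, -1.9]
opening: 0.0597
gripper_force: 30.0
```

```bash
python3 -c "
from h import *
print(ctrl.get_obs()['joint_pos'])
lip([.498,.016,.15],20,173); lip([.498,.016,.108],32,173)"
```

```text
[  27.9161    1.1514  -29.1302    0.0361  -59.8106 -124.4173]
12.5667 [0.4539 0.0232 0.1886] [-179.9222   -0.0583  173.5169] row [ 2.68 -0.15  3.32] [-0.17 19.94  0.5 ]
12.5667 [0.4539 0.0232 0.1886] [-179.9222   -0.0583  173.5169] row [ 2.41 -0.14  6.05] [-0.22 31.94  0.48]
```

In the tool's units: 3.3 cm / 75 = 0.044, 3.1 cm / 75 = 0.0413, 20 degrees / 90 = 0.2222.

Emit:
{"fn": "send_rows", "kwargs": {"plan": [[[0.0027,0,0.0027,0,0.0222,0.0056],[0.008,-0.0013,0.0093,0,0.0556,0.0056],[0.0133,-0.0013,0.0173,0,0.0889,0.0056],[0.02,-0.0013,0.0267,0,0.1333,0.0056],[0.0267,-0.0013,0.0347,0,0.1667,0.0056],[0.0333,-0.0013,0.0413,0,0.2,0.0056],[0.036,-0.0013,0.044,0,0.2222,0.0056],[0.036,-0.0013,0.044,0,0.2222,0.0056]]]}}

```text
clock: 13.23
tool_pos: [0.4286, 0.0254, 0.1546]
orientation: [-179.8, -20.3, 172.9]
force: [-0.4, 0.1, -2.1]
opening: 0.0598
gripper_force: 30.0
```

```bash
python3 -c "
from h import *
print(ctrl.get_obs()['joint_pos'])
for a,z in ((20,.14),(25,.11),(32,.106),(40,.104)): lip([.498,.016,z],a,173)"
```

```text
[  20.8471   14.369   -17.6273   -9.4623  -76.3319 -114.2056]
13.2333 [0.4286 0.0254 0.1546] [-179.8238  -20.2712  172.8836] row [-0.19 -0.08  0.91] [-0.14 -0.27 -0.11]
13.2333 [0.4286 0.0254 0.1546] [-179.8238  -20.2712  172.8836] row [-1.08 -0.07  3.12] [-0.13  4.73 -0.11]
13.2333 [0.4286 0.0254 0.1546] [-179.8238  -20.2712  172.8836] row [-1.11 -0.08  2.63] [-0.12 11.73 -0.12]
13.2333 [0.4286 0.0254 0.1546] [-179.8238  -20.2712  172.8836] row [-1.18 -0.08  1.81] [-0.12 19.73 -0.13]
```

In the tool's units: 3 cm / 75 = 0.04, 2.9 cm / 75 = 0.0387, 20 degrees / 90 = 0.2222.

Emit:
{"fn": "send_rows", "kwargs": {"plan": [[[-0.0027,0,0.0107,0,0,0],[-0.008,-0.0013,0.0253,0,0.0111,0],[-0.0133,-0.0013,0.0387,0,0.0333,0],[-0.0147,-0.0013,0.04,0,0.0556,0],[-0.0147,-0.0013,0.0373,0,0.0944,0],[-0.0147,-0.0013,0.0347,0,0.1333,0],[-0.0147,-0.0013,0.0293,0,0.1778,0],[-0.016,-0.0013,0.024,0,0.2222,0]]]}}

```text
clock: 13.9
tool_pos: [0.4331, 0.0243, 0.1348]
orientation: [-179.9, -40.2, 172.8]
force: [-0.5, 1.1, -1.7]
opening: 0.0599
gripper_force: 30.0
```

```bash
python3 -c "
from h import *
o=ctrl.get_obs(); A=R.from_euler('xyz',o['orientation'],degrees=True); print('lip',o['tool_pos']+A.apply(LT),o['joint_pos'])
for a,z in ((48,.104),(58,.102)): lip([.498,.016,z],a,173)"
```

```text
lip [0.4978 0.0162 0.105 ] [  15.49     29.1721   -5.1418  -14.362   -93.5615 -108.5863]
13.9 [0.4331 0.0243 0.1348] [-179.9263  -40.2186  172.8311] row [ 0.12 -0.04 -0.89] [ 0.04  7.78 -0.13]
13.9 [0.4331 0.0243 0.1348] [-179.9263  -40.2186  172.8311] row [ 0.05 -0.04 -1.98] [ 0.06 17.78 -0.12]
```

In the tool's units: -2 cm / 75 = -0.0267, -1.7 cm / 75 = -0.0227, 18 degrees / 90 = 0.2.

Emit:
{"fn": "send_rows", "kwargs": {"plan": [[[0,0,-0.0053,0,0.0444,0],[0.0013,0,-0.012,0,0.0889,0],[0.0013,0,-0.0173,0,0.1333,0],[0.0013,0,-0.0227,0,0.1667,0],[0.0013,0,-0.0267,0,0.2,0],[0.0013,0,-0.0267,0,0.2,0],[0.0013,0,-0.0267,0,0.2,0],[0.0013,0,-0.0267,0,0.2,0]]]}}

```text
clock: 14.57
tool_pos: [0.445, 0.0229, 0.1505]
orientation: [-179.8, -58.0, 172.7]
force: [0.1, -0.5, -1.5]
opening: 0.06
gripper_force: 30.0
```

Emit:
{"fn": "send_rows", "kwargs": {"plan": [[[0,0,0,0,0,0],[0,0,0,0,0,0],[0,0,0,0,0,0],[0,0,0,0,0,0]]]}}

```text
clock: 14.9
tool_pos: [0.4452, 0.023, 0.1513]
orientation: [-179.8, -58.0, 172.7]
force: [-0.1, -0.3, -1.6]
opening: 0.0596
gripper_force: 30.0
```

```bash
python3 -c "
from h import *
o=ctrl.get_obs(); A=R.from_euler('xyz',o['orientation'],degrees=True); print('lip',o['tool_pos']+A.apply(LT),o['joint_pos'])
s=ctrl.snapshot('wrist'); cv2.imwrite('pics/w5.png',cv2.cvtColor(s['img'],cv2.COLOR_RGB2BGR))
for b in balls(s): print(*b,end=';')
print([proj(s,o['tool_pos']+A.apply(np.array(q)/1e3)) for q in ([30,0,-4],[-20,0,-4],[-69,0,-19])], proj(s,[.505,.015,.008]))
lip([.498,.016,.15],20,173)"
```

```text
lip [0.4977 0.0163 0.1031] [  12.5628   40.2433    6.5153  -17.9259 -111.7339 -107.6591]
[51.  7.] 1112;[127.  10.] 7;[500.  63.] 257;[258.  88.] 94;[159.  95.] 108;[382. 212.] 17;[406. 213.] 19;[430. 214.] 22;[457. 215.] 21;[460. 259.] 932;[ 55. 259.] 535;[143. 336.] 9;[150. 337.] 8;[304. 373.] 16;[113. 374.] 121;[188. 374.] 15;[256. 374.] 22;[423. 378.] 773;[array([255.2032, 189.6028]), array([255.1854, 285.6229]), array([255.2024, 389.047 ])] [254.7856 435.9802]
14.95 [0.4452 0.0229 0.1512] [-179.8334  -58.0537  172.6725] row [ 1.32 -0.05  1.32] [  0.05 -38.05  -0.2 ]
```

In the tool's units: 1.3 cm / 75 = 0.0173, 1.1 cm / 75 = 0.0147, -38 degrees / 90 = -0.4222.

Emit:
{"fn": "send_rows", "kwargs": {"plan": [[[0.0013,0,-0.008,0,-0.0556,0],[0.004,0,-0.0133,0,-0.1333,0],[0.008,0,-0.0133,0,-0.2111,0],[0.012,0,-0.0107,0,-0.2889,0],[0.0147,0,-0.0027,0,-0.3667,0],[0.0173,0,0.0053,0,-0.4222,0],[0.0173,0,0.0053,0,-0.4222,0],[0.0173,0,0.0053,0,-0.4222,0]]]}}

```text
clock: 15.62
tool_pos: [0.4338, 0.0243, 0.1615]
orientation: [-180.0, -20.0, 172.9]
force: [-0.1, -0.1, -1.4]
opening: 0.0599
gripper_force: 30.0
```

```bash
python3 -c "
from h import *
go([.46,.02,.22],[180,0,173])"
```

```text
15.6167 [0.4338 0.0243 0.1615] [-179.9753  -19.9842  172.8784] row [-0.5  -0.11 -6.41] [ -0.   -19.98  -0.12]
```

In the tool's units: -6.4 cm / 75 = -0.0853, -5.5 cm / 75 = -0.0733, -20 degrees / 90 = -0.2222.

Emit:
{"fn": "send_rows", "kwargs": {"plan": [[[0,0,-0.02,0,-0.0333,0],[-0.0013,0,-0.04,0,-0.0778,0],[-0.0027,0,-0.06,0,-0.1222,0],[-0.0053,0,-0.0733,0,-0.1667,0],[-0.0067,-0.0013,-0.0853,0,-0.2,0],[-0.0067,-0.0013,-0.0853,0,-0.2222,0],[-0.0067,-0.0013,-0.0853,0,-0.2222,0]]]}}

```text
clock: 16.2
tool_pos: [0.4609, 0.0198, 0.2185]
orientation: [-179.9, -0.1, 172.8]
force: [-0.3, -0.5, -2.4]
opening: 0.0598
gripper_force: 30.0
```

```bash
python3 -c "
from h import *
s=ctrl.snapshot('wrist'); im=s['img']; cv2.imwrite('pics/w6.png',cv2.cvtColor(im,cv2.COLOR_RGB2BGR))
o=ctrl.get_obs(); A=R.from_euler('xyz',o['orientation'],degrees=True); print(o['tool_pos'],o['orientation'],o['joint_pos'])
for q in ([35,0,-4],[0,0,-4],[-20,0,-4],[-69,0,-19]): print(proj(s,o['tool_pos']+A.apply(np.array(q)/1e3)))
v=im[180:258:6,200:310:10].astype(float); print(np.round(v[...,2]/(v[...,0]+1),2))"
```

```text
[0.4609 0.0199 0.2181] [-179.8644   -0.2149  172.8253] [  27.0308    0.4873  -25.653    -0.0096  -64.1137 -124.201 ]
[255.4898 180.103 ]
[255.5022 249.8114]
[255.5086 286.1922]
[255.5934 389.201 ]
[[0.84 0.84 0.83 0.82 0.83 0.82 0.81 0.81 0.8  0.79 0.8 ]
 [0.86 0.84 0.84 0.84 0.84 0.82 0.82 0.81 0.81 0.8  0.8 ]
 [0.61 0.61 0.61 0.61 0.61 0.61 0.61 0.61 0.62 0.61 0.61]
 [0.62 0.61 0.61 0.61 0.61 0.61 0.62 0.61 0.61 0.61 0.61]
 [0.62 0.61 0.61 0.61 0.61 0.62 0.61 0.61 0.61 0.61 0.61]
 [0.63 0.61 0.62 0.61 0.61 0.61 0.62 0.61 0.61 0.61 0.62]
 [0.62 0.62 0.61 0.61 0.62 0.61 0.61 0.61 0.61 0.62 0.61]
 [0.62 0.62 0.61 0.61 0.61 0.61 0.61 0.61 0.61 0.61 0.61]
 [0.61 0.61 0.61 0.61 0.62 0.61 0.61 0.61 0.62 0.62 0.61]
 [0.63 0.61 0.61 0.62 0.61 0.61 0.61 0.61 0.61 0.61 0.61]
 [0.63 0.6  0.61 0.62 0.61 0.6  0.61 0.61 0.61 0.61 0.61]
 [0.63 0.61 0.62 0.62 0.61 0.61 0.61 0.61 0.61 0.61 0.61]
 [0.62 0.61 0.61 0.62 0.61 0.61 0.61 0.61 0.61 0.61 0.61]]
```

No balls left on the scoop floor. I'll carry the empty scoop back to its own spot on the bench.

```bash
python3 -c "
from h import *
go([.507,-.285,.20],[180,0,193])"
```

```text
16.25 [0.4609 0.0199 0.2181] [-179.8644   -0.2149  172.8253] row [ -8.39 -29.67   1.85] [ -0.1   -0.24 -20.17]
```

In the tool's units: -27.5 cm / 75 = -0.3667, -24.5 cm / 75 = -0.3267, -20 degrees / 90 = -0.2222.

Emit:
{"fn": "send_rows", "kwargs": {"plan": [[[-0.0067,-0.02,0,0,0,-0.0111],[-0.02,-0.0667,0,0,0,-0.0333],[-0.0333,-0.116,0,0,0,-0.0667],[-0.048,-0.1667,0,0,0,-0.1],[-0.064,-0.22,0,0,0,-0.1333],[-0.0787,-0.2733,0,0,0,-0.1667],[-0.092,-0.3267,0.0067,0,0,-0.2],[-0.104,-0.3667,0.0133,0,0,-0.2222]]]}}

```text
clock: 16.92
tool_pos: [0.5045, -0.2661, 0.207]
orientation: [180.0, -0.3, -167.1]
force: [0.8, -0.2, -2.3]
opening: 0.0601
gripper_force: 30.0
```

In the tool's units: 11 cm / 75 = 0.1467, 10 cm / 75 = 0.1333.

Emit:
{"fn": "send_rows", "kwargs": {"plan": [[[-0.0027,-0.016,0.0133,0,0,0],[-0.0067,-0.0213,0.0333,0,0,0],[-0.0067,-0.0213,0.06,0,0,0],[-0.0067,-0.0213,0.0867,0,0,0],[-0.0067,-0.0213,0.1133,0,0,0],[-0.0067,-0.0213,0.1333,0,0,0],[-0.0067,-0.0213,0.1467,0,0,0],[-0.0067,-0.0213,0.1467,0,0,0]]]}}

```text
clock: 17.58
tool_pos: [0.511, -0.2771, 0.0949]
orientation: [179.9, -0.5, -167.3]
force: [-0.5, 0.4, -1.4]
opening: 0.0597
gripper_force: 30.0
```

```bash
python3 -c "
from h import *
print(ctrl.get_obs()['force'])
go([.507,-.285,.010],[180,0,193])"
```

```text
[-0.4712  0.3579 -1.3717]
17.5833 [ 0.511  -0.2771  0.0949] [ 179.8694   -0.4884 -167.254 ] row [ 0.49 -0.7   8.49] [ 0.13 -0.49 -0.25]
```

In the tool's units: 7.6 cm / 75 = 0.1013, 7.4 cm / 75 = 0.0987, -0.5 degrees / 90 = -0.0056.

Emit:
{"fn": "send_rows", "kwargs": {"plan": [[[0.0027,-0.004,0.0133,0,-0.0056,0],[0.0067,-0.0093,0.0373,0.0011,-0.0056,-0.0022],[0.0067,-0.0093,0.064,0.0011,-0.0056,-0.0022],[0.0067,-0.0093,0.0867,0.0011,-0.0056,-0.0022],[0.0067,-0.0093,0.0987,0.0011,-0.0056,-0.0022],[0.0067,-0.0093,0.1013,0.0011,-0.0056,-0.0022],[0.0067,-0.0093,0.1013,0.0011,-0.0056,-0.0022]]]}}

```text
clock: 18.17
tool_pos: [0.5092, -0.2855, 0.0224]
orientation: [-179.9, 0.3, -167.0]
force: [-0.9, 0.0, -0.6]
opening: 0.0601
gripper_force: 30.0
```

```bash
python3 -c "
from h import *
print(ctrl.get_obs()['force'])
go([.507,-.285,.0075],[180,0,193])"
```

```text
[-0.909   0.0359 -0.5513]
18.1667 [ 0.5092 -0.2855  0.0224] [-179.8526    0.3001 -166.9882] row [0.21 0.11 1.49] [-0.15  0.3   0.01]
```

In the tool's units: 1.4 cm / 75 = 0.0187, 1.2 cm / 75 = 0.016, 0.3 degrees / 90 = 0.0033.

Emit:
{"fn": "send_rows", "kwargs": {"plan": [[[0,0,0.0067,-0.0011,0.0033,0],[0,0,0.012,-0.0011,0.0033,0],[0,0,0.016,-0.0011,0.0033,0],[0,0,0.0187,-0.0011,0.0033,0],[0,0,0.0187,-0.0011,0.0033,0],[0,0,0.0187,-0.0011,0.0033,0]]]}}

```text
clock: 18.67
tool_pos: [0.509, -0.2854, 0.0086]
orientation: [-179.9, 0.0, -167.0]
force: [-1.1, 0.9, -0.9]
opening: 0.06
gripper_force: 30.0
```

```bash
python3 -c "
from h import *
print(ctrl.get_obs()['force'])
go([.507,-.285,.0075],[180,0,193])"
```

```text
[-1.0577  0.912  -0.9168]
18.6667 [ 0.509  -0.2854  0.0086] [-179.9366    0.0481 -166.9941] row [0.19 0.09 0.11] [-0.06  0.05  0.01]
```

Press 1–2 mm further, open, then rise.

In the tool's units: 0.15 cm / 75 = 0.002, 0.1 cm / 75 = 0.0013.

Emit:
{"fn": "send_rows", "kwargs": {"plan": [[[0,0,0.0013,0,0,0],[0,0,0.002,0,0,0],[0,0,0.002,0,0,0]]]}}

```text
clock: 18.92
tool_pos: [0.5093, -0.2855, 0.0076]
orientation: [-179.9, 0.1, -167.0]
force: [-1.5, 0.6, 3.6]
opening: 0.0597
gripper_force: 30.0
```

Emit:
{"fn": "send_rows", "kwargs": {"plan": [[[0,0,0,0,0,0],[0,0,0,0,0,0],[0,0,0,0,0,0],[0,0,0,0,0,0],[0,0,0,0,0,0],[0,0,0,0,0,0]]], "fingers": 1}}

```text
clock: 19.42
tool_pos: [0.5091, -0.2854, 0.0069]
orientation: [-179.9, 0.0, -167.0]
force: [-0.3, 0.1, 0.0]
opening: 0.0866
gripper_force: 0.0
```

In the tool's units: -22 cm / 75 = -0.2933, -18 cm / 75 = -0.24.

Emit:
{"fn": "send_rows", "kwargs": {"plan": [[[0,0,-0.0133,0,0,0],[0,0,-0.04,0,0,0],[0,0,-0.08,0,0,0],[0,0,-0.1333,0,0,0],[0,0,-0.1867,0,0,0],[0,0,-0.24,0,0,0],[0,0,-0.2933,0,0,0],[0,0,-0.2933,0,0,0]]]}}

```text
clock: 20.08
tool_pos: [0.5122, -0.287, 0.2373]
orientation: [-179.5, 0.7, -166.9]
force: [1.7, 0.0, 1.8]
opening: 0.0875
gripper_force: 0.0
```

```bash
python3 -c "
from h import *
t=ctrl.snapshot('top'); ti=cv2.cvtColor(t['img'],cv2.COLOR_RGB2BGR); d=ctrl.snapshot('side'); di=cv2.cvtColor(d['img'],cv2.COLOR_RGB2BGR)
w=cv2.cvtColor(ctrl.snapshot('wrist')['img'],cv2.COLOR_RGB2BGR)
rs=lambda a: cv2.resize(a,(400,300),interpolation=cv2.INTER_CUBIC)
cv2.imwrite('pics/m2.png',np.vstack([np.hstack([rs(w),rs(ti[174:228,207:279])]),np.hstack([rs(di[120:270,180:380]),rs(ti[140:290,150:350])])]))
print(ctrl.get_obs()['joint_pos'])
go([.40,.284,.25],[180,0,-17.3]);go([.40,.284,.25],[180,0,162.7])"
```

```text
[-10.0524  11.7957 -11.2765   0.0142 -66.7623 -66.9627]
20.2333 [ 0.5087 -0.285   0.228 ] [-179.9232    0.1472 -167.0095] row [-2.21 57.89 -2.27] [  -0.22   -0.05 -149.71]
20.2333 [ 0.5087 -0.285   0.228 ] [-179.9232    0.1472 -167.0095] row [-2.21 57.89 -2.27] [-0.04  0.16 30.29]
```

View pics/m2.png

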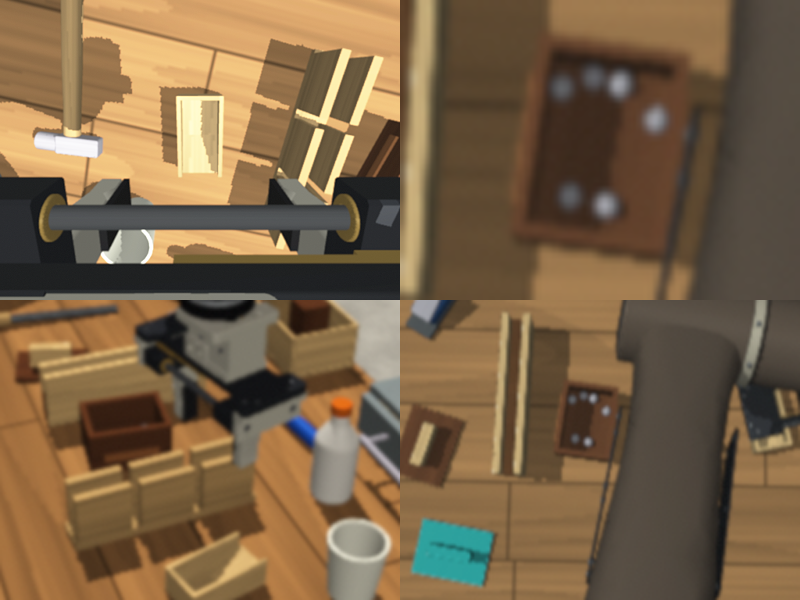

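All six balls are in the shaker (upper right quarter), and the scoop stands empty and upright at (200,135) in the wrist quarter. Now for the lid.

In the tool's units: 31 cm / 75 = 0.4133, 27 cm / 75 = 0.36, -56 degrees / 90 = -0.6222.

Emit:
{"fn": "send_rows", "kwargs": {"plan": [[[0,0.04,-0.0133,0,0,-0.0778],[0,0.0933,-0.0267,0,0,-0.1556],[-0.0067,0.1467,-0.0307,0,0,-0.2333],[-0.0107,0.2,-0.0307,0,0,-0.3111],[-0.0133,0.2533,-0.0307,0,0,-0.3889],[-0.016,0.3067,-0.0307,0,0,-0.4667],[-0.0187,0.36,-0.0307,0,0,-0.5444],[-0.0213,0.4133,-0.0307,0,0,-0.6222]]]}}

```text
clock: 20.9
tool_pos: [0.453, 0.0218, 0.2485]
orientation: [180.0, -0.1, -110.7]
force: [1.6, 0.5, -1.4]
opening: 0.0876
gripper_force: 0.0
```

```bash
python3 -c "
from h import *
go([.40,.284,.25],[180,0,-17.3]);go([.43,.275,.25],[180,0,-70])"
```

```text
20.9 [0.453  0.0218 0.2485] [ 179.973    -0.113  -110.6689] row [-22.67  14.22  -0.18] [  0.11  -0.06 -93.37]
20.9 [0.453  0.0218 0.2485] [ 179.973    -0.113  -110.6689] row [-22.88  11.09  -0.19] [  0.07  -0.1  -40.67]
```

In the tool's units: -22.7 cm / 75 = -0.3027, -21.5 cm / 75 = -0.2867, -56 degrees / 90 = -0.6222.

Emit:
{"fn": "send_rows", "kwargs": {"plan": [[[-0.044,0.0267,-0.0027,0,0,-0.0778],[-0.088,0.0533,-0.0027,0,0,-0.1556],[-0.132,0.08,-0.0027,0,0,-0.2333],[-0.176,0.1067,-0.0027,0,0,-0.3111],[-0.22,0.1333,-0.0027,0,0,-0.3889],[-0.26,0.16,-0.0027,0,0,-0.4667],[-0.2867,0.18,-0.0027,0,0,-0.5444],[-0.3027,0.1893,-0.0027,0,0,-0.6222]]]}}

```text
clock: 21.57
tool_pos: [0.4019, 0.2852, 0.2498]
orientation: [179.9, -0.1, -54.5]
force: [0.5, -0.5, -0.3]
opening: 0.0872
gripper_force: 0.0
```

In the tool's units: -37 degrees / 90 = -0.4111.

Emit:
{"fn": "send_rows", "kwargs": {"plan": [[[0,0,0,0,0,-0.0778],[0,0,0,0,0,-0.1556],[0,0,0,0,0,-0.2333],[0,0,0,0,0,-0.3111],[0,0,0,0,0,-0.3889],[0,0,0,0,0,-0.4111],[0,0,0,0,0,-0.4111]]]}}

```text
clock: 22.15
tool_pos: [0.4028, 0.2826, 0.25]
orientation: [179.8, -0.0, -17.9]
force: [-0.2, -0.7, 0.2]
opening: 0.0877
gripper_force: 0.0
```

```bash
cat > lid.py <<'E'
from h import *
s=ctrl.snapshot('wrist'); im=cv2.GaussianBlur(s['img'],(3,3),0).astype(float)+1e-6; r=im[...,0]/im[...,1]
c=proj(s,[.463,.285,.02]); print(c)
roi=np.zeros(r.shape,bool); roi[max(0,int(c[1])-90):min(225,int(c[1])+90),int(c[0])-75:int(c[0])+75]=1
m=cv2.morphologyEx(((r>1.43)&(r<2.2)&roi).astype(np.uint8),cv2.MORPH_OPEN,np.ones((3,3)))
for q in rect(s,m,.008,500): print('lid',*q)
inner=np.zeros(r.shape,bool); inner[max(0,int(c[1])-40):min(225,int(c[1])+40),int(c[0])-20:int(c[0])+20]=1
for q in rect(s,(r<1.2)&(im[...,0]>200)&inner,.042,100): print('strip',*q)
print(ctrl.get_obs()['joint_pos'])
E
python3 lid.py; python3 -c "
from h import *
go([.463,.285,.10],[180,0,-17.3])"
```

```text
[234.971  109.3513]
lid 236 106 [462.9 284.8 119.1  88.7 -17. ]
strip 234 109 [462.9 285.   69.6  18.2 -17.1]
[ 58.0415   2.2394 -19.53     0.0693 -68.3886  13.8661]
22.2 [0.4029 0.2827 0.2502] [179.8312  -0.0247 -18.0667] row [ 5.63 -2.13 15.01] [ 0.17 -0.02 -0.77]
```

In the tool's units: 19 cm / 75 = 0.2533, 18 cm / 75 = 0.24, -0.9 degrees / 90 = -0.01.

Emit:
{"fn": "send_rows", "kwargs": {"plan": [[[0.0267,-0.0133,0.0267,0,0,-0.0089],[0.06,-0.028,0.0667,0.0022,0,-0.01],[0.0747,-0.028,0.12,0.0022,0,-0.01],[0.0747,-0.028,0.1733,0.0022,0,-0.01],[0.0747,-0.028,0.2133,0.0022,0,-0.01],[0.0747,-0.028,0.24,0.0022,0,-0.01],[0.0747,-0.028,0.2533,0.0022,0,-0.01],[0.0747,-0.028,0.2533,0.0022,0,-0.01]]]}}

```text
clock: 22.87
tool_pos: [0.4621, 0.2843, 0.0588]
orientation: [179.9, 0.0, -17.2]
force: [-0.7, -1.0, -0.9]
opening: 0.0877
gripper_force: 0.0
```

```bash
python3 -c "
from h import *
go([.463,.285,.014],[180,0,-17.05])"
```

```text
22.8667 [0.4621 0.2843 0.0588] [179.8862   0.0493 -17.1901] row [ 0.07 -0.11  4.48] [ 0.11  0.05 -0.14]
```

In the tool's units: 4 cm / 75 = 0.0533, 3.9 cm / 75 = 0.052, -0.1 degrees / 90 = -0.0011.

Emit:
{"fn": "send_rows", "kwargs": {"plan": [[[0.0013,-0.0013,0.0133,0.0011,0,-0.0011],[0.0013,-0.0013,0.032,0.0011,0,-0.0011],[0.0013,-0.0013,0.0453,0.0011,0,-0.0011],[0.0013,-0.0013,0.052,0.0011,0,-0.0011],[0.0013,-0.0013,0.0533,0.0011,0,-0.0011],[0.0013,-0.0013,0.0533,0.0011,0,-0.0011],[0.0013,-0.0013,0.0533,0.0011,0,-0.0011]]]}}

```text
clock: 23.45
tool_pos: [0.465, 0.2869, 0.0221]
orientation: [-179.7, -0.1, -17.0]
force: [-0.2, 0.1, -0.2]
opening: 0.0875
gripper_force: 0.0
```

```bash
python3 -c "
from h import *
go([.463,.285,.014],[180,0,-17.05])"
```

```text
23.45 [0.465  0.2869 0.0221] [-179.6765   -0.1046  -16.9881] row [-0.14  0.25  0.81] [-0.32 -0.1   0.06]
```

In the tool's units: 0.7 cm / 75 = 0.0093, 0.4 cm / 75 = 0.0053, -0.2 degrees / 90 = -0.0022.

Emit:
{"fn": "send_rows", "kwargs": {"plan": [[[-0.0013,0.0027,0.0053,-0.0022,-0.0011,0],[-0.0013,0.0027,0.0093,-0.0022,-0.0011,0],[-0.0013,0.0027,0.0093,-0.0022,-0.0011,0],[-0.0013,0.0027,0.0093,-0.0022,-0.0011,0]]]}}

```text
clock: 23.78
tool_pos: [0.4631, 0.2848, 0.0143]
orientation: [-179.9, 0.0, -17.0]
force: [0.2, 0.3, 0.9]
opening: 0.0878
gripper_force: 0.0
```

```bash
python3 -c "
from h import *
go([.463,.285,.014],[180,0,-17.05])"
```

```text
23.7833 [0.4631 0.2848 0.0143] [-179.9469    0.0305  -16.9973] row [-0.01 -0.02  0.03] [-0.05  0.03  0.05]
```

Emit:
{"fn": "send_rows", "kwargs": {"plan": [[[0,0,0,0,0,0],[0,0,0,0,0,0],[0,0,0,0,0,0],[0,0,0,0,0,0],[0,0,0,0,0,0],[0,0,0,0,0,0],[0,0,0,0,0,0],[0,0,0,0,0,0]]], "fingers": 0}}

```text
clock: 24.45
tool_pos: [0.4632, 0.2849, 0.0144]
orientation: [-179.9, 0.0, -17.0]
force: [-0.2, -0.2, -0.2]
opening: 0.0397
gripper_force: 0.0
```

Emit:
{"fn": "send_rows", "kwargs": {"plan": [[[0,0,0,0,0,0],[0,0,0,0,0,0],[0,0,0,0,0,0],[0,0,0,0,0,0]]]}}

```text
clock: 24.78
tool_pos: [0.4632, 0.285, 0.0145]
orientation: [-179.9, 0.0, -17.0]
force: [0.3, -0.0, 0.1]
opening: 0.0178
gripper_force: 30.0
```

```bash
python3 -c "
from h import *
go([.463,.285,.014],[180,0,-17.05])"
```

```text
24.7833 [0.4632 0.285  0.0145] [-179.9262    0.0225  -16.9959] row [-0.02  0.    0.05] [-0.07  0.02  0.05]
```

Emit:
{"fn": "send_rows", "kwargs": {"plan": [[[0,0,-0.008,0,0,0],[0,0,-0.0267,0,0,0],[0,0,-0.06,0,0,0],[0,0,-0.1,0,0,0],[0,0,-0.14,0,0,0],[0,0,-0.18,0,0,0],[0,0,-0.2133,0,0,0],[0,0,-0.2267,0,0,0]]]}}

```text
clock: 25.45
tool_pos: [0.4643, 0.2856, 0.1888]
orientation: [-179.6, -0.1, -17.0]
force: [0.8, 1.3, -0.6]
opening: 0.0179
gripper_force: 30.0
```

```bash
python3 -c "
from h import *
go([.505,.015,.18],[180,0,-7])"
```

```text
25.45 [0.4643 0.2856 0.1888] [-179.6485   -0.1354  -16.9694] row [11.79 24.7   0.76] [-0.34 -0.17 -9.97]
```

In the tool's units: 22.6 cm / 75 = 0.3013, 20 cm / 75 = 0.2667, -9.5 degrees / 90 = -0.1056.

Emit:
{"fn": "send_rows", "kwargs": {"plan": [[[0.0053,0.0107,0,0,0,-0.0044],[0.02,0.04,0,0,0,-0.0133],[0.04,0.084,0,-0.0011,0,-0.0278],[0.0627,0.1307,0,-0.0022,0,-0.0444],[0.0853,0.1773,0,-0.0022,0,-0.0611],[0.1067,0.224,0,-0.0033,0,-0.0778],[0.128,0.2667,0.004,-0.0033,0,-0.0933],[0.144,0.3013,0.008,-0.0033,-0.0011,-0.1056]]]}}

```text
clock: 26.12
tool_pos: [0.4991, 0.0341, 0.1766]
orientation: [179.7, 0.3, -7.5]
force: [0.1, -0.6, -1.6]
opening: 0.0174
gripper_force: 30.0
```

In the tool's units: 2 cm / 75 = 0.0267, 1.6 cm / 75 = 0.0213, -0.4 degrees / 90 = -0.0044.

Emit:
{"fn": "send_rows", "kwargs": {"plan": [[[0.0053,0.0133,0.0027,0,0,-0.0022],[0.0093,0.0213,0.0067,0,0,-0.0044],[0.0093,0.0213,0.0133,0,0,-0.0044],[0.0093,0.0213,0.02,0,0,-0.0044],[0.0093,0.0213,0.0267,0,0,-0.0044],[0.0093,0.0213,0.0267,0,0,-0.0044],[0.0093,0.0213,0.0267,0,0,-0.0044]]]}}

```text
clock: 26.7
tool_pos: [0.5049, 0.0209, 0.1576]
orientation: [179.8, 0.2, -7.0]
force: [0.7, -0.2, -0.7]
opening: 0.0177
gripper_force: 30.0
```

```bash
python3 -c "
from h import *
go([.505,.015,.15],[180,0,-7])"
```

```text
26.7 [0.5049 0.0209 0.1576] [179.7576   0.1876  -7.0203] row [0.09 0.58 0.77] [ 0.24  0.19 -0.02]
```

In the tool's units: 4 cm / 75 = 0.0533, 3.5 cm / 75 = 0.0467, 0.2 degrees / 90 = 0.0022.

Emit:
{"fn": "send_rows", "kwargs": {"plan": [[[0.0013,0.008,0.008,0.0022,0.0022,0],[0.0013,0.008,0.02,0.0022,0.0022,0],[0.0013,0.008,0.0333,0.0022,0.0022,0],[0.0013,0.008,0.0467,0.0022,0.0022,0],[0.0013,0.008,0.0533,0.0022,0.0022,0],[0.0013,0.008,0.0533,0.0022,0.0022,0],[0.0013,0.008,0.0533,0.0022,0.0022,0]]]}}

```text
clock: 27.28
tool_pos: [0.5052, 0.0138, 0.1177]
orientation: [179.9, -0.0, -7.1]
force: [-0.2, -0.6, -1.9]
opening: 0.0175
gripper_force: 30.0
```

```bash
python3 -c "
from h import *
go([.505,.015,.0995],[180,0,-7])"
```

```text
27.2833 [0.5052 0.0138 0.1177] [179.9458  -0.0094  -7.0909] row [-0.03 -0.11  1.82] [ 0.05 -0.01 -0.09]
```

In the tool's units: 1.6 cm / 75 = 0.0213, 1.4 cm / 75 = 0.0187, -0.1 degrees / 90 = -0.0011.

Emit:
{"fn": "send_rows", "kwargs": {"plan": [[[0,-0.0013,0.0053,0,0,-0.0011],[0,-0.0013,0.0133,0,0,-0.0011],[0,-0.0013,0.0187,0,0,-0.0011],[0,-0.0013,0.0213,0,0,-0.0011],[0,-0.0013,0.0213,0,0,-0.0011],[0,-0.0013,0.0213,0,0,-0.0011]]]}}

```text
clock: 27.78
tool_pos: [0.5054, 0.0149, 0.1021]
orientation: [180.0, -0.0, -7.0]
force: [0.4, -0.8, -1.7]
opening: 0.0178
gripper_force: 30.0
```

```bash
python3 -c "
from h import *
go([.505,.015,.0995],[180,0,-7])
s=ctrl.snapshot('side'); im=cv2.GaussianBlur(s['img'],(3,3),0).astype(float)+1e-6; r=im[...,0]/im[...,1]
# side: scan a column through lid/gap/shaker near the -y face
n=R.from_euler('z',-7,degrees=True)
for sx in (-50,-30,30,50):
  f=lambda z:proj(s,np.array([.505,.015,z])+n.apply([sx/1e3,-.045,0]))
  zs=np.arange(.055,.106,.003); print(sx,[(round(z*1000),tuple(int(v) for v in s['img'][int(round(f(z)[1])),int(round(f(z)[0]))])) for z in zs])"
```

```text
27.7833 [0.5054 0.0149 0.1021] [179.9722  -0.0463  -6.9935] row [-0.04 -0.01  0.25] [ 0.03 -0.05  0.01]
-50 [(55, (54, 30, 18)), (58, (54, 31, 19)), (61, (55, 30, 18)), (64, (55, 31, 18)), (67, (57, 32, 19)), (70, (56, 31, 18)), (73, (54, 30, 18)), (76, (54, 30, 18)), (79, (54, 30, 17)), (82, (54, 30, 18)), (85, (53, 30, 18)), (88, (54, 30, 18)), (91, (59, 33, 19)), (94, (72, 40, 23)), (97, (87, 47, 27)), (100, (94, 51, 30)), (103, (94, 51, 30))]
-30 [(55, (53, 30, 17)), (58, (53, 30, 17)), (61, (54, 30, 17)), (64, (55, 31, 17)), (67, (56, 31, 17)), (70, (56, 32, 18)), (73, (54, 31, 18)), (76, (53, 30, 18)), (79, (53, 30, 18)), (82, (53, 30, 17)), (85, (53, 30, 17)), (88, (54, 30, 18)), (91, (54, 31, 19)), (94, (52, 30, 17)), (97, (48, 28, 16)), (100, (44, 25, 15)), (103, (44, 25, 15))]
30 [(55, (54, 30, 18)), (58, (55, 31, 18)), (61, (55, 31, 18)), (64, (56, 32, 18)), (67, (56, 31, 19)), (70, (56, 32, 19)), (73, (53, 29, 17)), (76, (51, 28, 16)), (79, (49, 28, 16)), (82, (49, 28, 16)), (85, (49, 28, 16)), (88, (49, 28, 16)), (91, (50, 29, 17)), (94, (50, 28, 17)), (97, (47, 27, 15)), (100, (46, 26, 16)), (103, (46, 27, 16))]
50 [(55, (55, 31, 18)), (58, (54, 30, 17)), (61, (54, 30, 17)), (64, (55, 32, 18)), (67, (57, 32, 20)), (70, (56, 31, 19)), (73, (53, 30, 17)), (76, (50, 29, 16)), (79, (50, 29, 16)), (82, (50, 29, 16)), (85, (51, 30, 17)), (88, (53, 32, 19)), (91, (54, 32, 18)), (94, (61, 34, 20)), (97, (75, 42, 25)), (100, (88, 48, 28)), (103, (94, 52, 29))]
```

In the tool's units: 0.25 cm / 75 = 0.0033, 0.2 cm / 75 = 0.0027.

Emit:
{"fn": "send_rows", "kwargs": {"plan": [[[0,0,0.0027,0,0,0],[0,0,0.0033,0,0,0],[0,0,0.0033,0,0,0],[0,0,0.0033,0,0,0],[0,0,0.0033,0,0,0],[0,0,0.0033,0,0,0]]]}}

```text
clock: 28.33
tool_pos: [0.5055, 0.0149, 0.0997]
orientation: [180.0, -0.1, -7.0]
force: [-0.1, -0.3, -1.3]
opening: 0.0181
gripper_force: 30.0
```

```bash
python3 -c "
from h import *
go([.505,.015,.0995],[180,0,-7])
s=ctrl.snapshot('side'); im=s['img'].astype(np.float32); g=im[...,0]
n=R.from_euler('z',-7,degrees=True)
def edge(z,rng,y=-.045):
  p=np.array([proj(s,np.array([.505,.015,z])+n.apply([x/1e3,y,0])) for x in rng],np.float32)
  v=cv2.remap(im,p[:,:1],p[:,1:],cv2.INTER_LINEAR)[:,0]; d=np.abs(np.diff(v,axis=0)).sum(1); i=d.argmax(); return rng[i],round(float(d[i]))
for z in (.04,.05,.06,.089,.091): print(z,edge(z,np.arange(-75,-45,.5)),edge(z,np.arange(45,75,.5)))
w=ctrl.snapshot('wrist'); cv2.imwrite('pics/wf.png',cv2.cvtColor(w['img'],cv2.COLOR_RGB2BGR))
o=ctrl.get_obs(); print(o['qvel'],o['clock'])
# lid far edge and shaker far edge seen by wrist
for z,a in ((.0925,60),(.07,60)): print([proj(w,np.array([.505,.015,z])+n.apply([.06,y,0])) for y in (-.045,.045)])
"
```

```text
28.3333 [0.5055 0.0149 0.0997] [179.9888  -0.0692  -6.9966] row [-0.05  0.    0.02] [ 0.01 -0.07  0.  ]
0.04 (np.float64(-66.5), 19) (np.float64(57.0), 19)
0.05 (np.float64(-67.5), 20) (np.float64(58.5), 20)
0.06 (np.float64(-69.5), 13) (np.float64(59.0), 20)
0.089 (np.float64(-72.0), 8) (np.float64(58.5), 4)
0.091 (np.float64(-71.5), 8) (np.float64(54.0), 4)
[ 0.0479 -0.0307  0.1086  0.0483 -0.0018  0.0171] 28.4333
[array([350.0965, 123.3382]), array([158.8929, 123.3768])]
[array([338.8822, 119.9007]), array([170.1828, 119.9346])]
```

```bash
python3 -c "
from plant import ctrl
print(ctrl.close_job())"
```

```text
the job is handed in; nothing more can be done
None
```

I tipped all six balls into the shaker body, stood the scoop upright back at its spot (turned end for end), and handed the job in at about 28 s with the lid held level about 15 mm above the rim; its alignment rests on my camera measurements, as the final side-view check was inconclusive.

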